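# Fit a keyed drive shaft in a belt pulley and hold it home

### The job

Take the keyed shaft (the one with the brass key and the green paint marks above it, not the plain one) out of the wooden stand and push its keyed end down into the bore of the belt pulley clamped in the nest, turning it until the key slips into the keyway. Push on against the spring inside until the shaft's shoulder sits fully home on the hub, and finish there, still gripping the shaft and holding it down so that I can tighten the grub screw. Leave the plain shaft in its hole and the hex key, the grease tin and the caliper where they lie.

Things in the scene. Friction and masses are not known exactly. Their poses are not given: they have to be found in the camera images.
- shaft: Keyed shaft, bright steel, 107 mm long, about 0.26 kg, upright in one hole of the wooden stand, keyed end down. Origin: centre of its lower end (nose), z up, x out through the key; green paint dabs on its top end and collar show the key's side. Journal 20 mm diameter up to z = 40 mm, nose chamfered over 3.5 mm; collar 41 mm diameter at z = 40 to 47 mm; stem 20 mm diameter at z = 47 to 107 mm
- stem_grip (a point): Where to grasp the keyed shaft: on its axis, 80 mm above its nose, halfway up the bare 20 mm round stem. It can be grasped at any yaw; the collar's top is 33 mm below, the stem's top 27 mm above
- key_end (a point): Lower round end of the brass key on the keyed shaft's +x side: 13 mm from the axis, 14 mm above the nose. The key is 6 mm wide, stands 6 mm proud (to 16 mm from the axis) and reaches from 14 to 36 mm above the nose. In the stand it points within about 0.75 rad of world +x, away from the robot
- shoulder (a point): Underside of the keyed shaft's collar, on its axis, 40 mm above the nose; it hangs on the stand by this and finally lands on the hub face
- idler: The plain steel shaft, same sizes but without a key, upright in the other hole of the stand; leave it. Origin: centre of its lower end
- rack: Wooden shaft stand, fixed, 66 x 172 x 46 mm, a 12 mm board on two end cheeks, origin under its centre, long side along its y axis; two through holes 35 mm wide at y = -50 and +50 mm. A shaft hangs in a hole by its collar, nose 6 mm above the bench; lift it 45 mm or more to draw it clear
- nest: Fixed nest: grey base plate 112 x 156 x 14 mm, origin under its centre. On its z axis an aluminium toothed pulley (62 mm diameter up to z = 38 mm, boss 44 mm diameter up to z = 56 mm), held by strap clamps at y = -50 and +50 mm (studs up to z = 68 mm); it does not turn. Its keyway points along the nest's +x axis give or take 0.5 rad; the exact angle must be seen or felt for
- hub_mouth (a point): Centre of the bore in the hub's flat top face, 56 mm above the bench, axes as the nest's, z up. Bore 22.4 mm diameter; keyway 9 mm wide, 6 mm deep; both greased. Out of line, the key lands on this face, the nose then 14 mm deep. Its round end enters up to 0.25 rad early and binds there; within 0.1 rad of true it slides freely, 26 mm further, until the collar rests on this face
- spring_rest (a point): On the bore's axis 32 mm below the hub face: top of the sprung brass cap inside, which the nose meets 8 mm before the shaft is home. It pushes back with 5 N at first, 12 N when home, and lifts the shaft again if it is not held down
- hex_key: Black hex key 31 x 93 x 7 mm lying on the bench in front of the nest; leave it
- grease_tin: Grease tin, 70 mm wide, 31 mm high, blue lid, on the bench behind the nest; leave it
- caliper: Vernier caliper 66 x 225 x 10 mm lying on the bench in front of the stand; leave it
Things that resemble listed ones, but are neither listed nor needed, are in the scene too. Leave any blue, purple or red look-alike of the shaft alone.

How it is judged:
On the way, in this order (a step that is already met when the one before it is completed fails the run):
1. the keyed shaft is drawn clear of the stand (height (world z) of shaft above 0.05 m), for 0.1 s.
2. the key has slipped into the keyway: shaft upright in the bore, shoulder less than 20 mm above the hub face (z of shoulder in the frame of hub_mouth below 0.02 m and horizontal distance between shoulder and hub_mouth below 0.004 m and angle between shaft's own z axis and vertical below 0.12 rad), for 0.1 s.
At the end, for the whole second after the job is handed in: The keyed shaft stands upright in the bore (within 0.06 rad, axis within 3 mm) with its shoulder within 2 mm of the hub face, still, and the fingers are still on it (more than 2 N), holding it down against the spring; the plain shaft is still in its stand (z of shoulder in the frame of hub_mouth between -0.003 and 0.002 m and horizontal distance between shoulder and hub_mouth below 0.003 m and angle between shaft's own z axis and vertical below 0.06 rad and contact force between the fingers and shaft above 2 N and linear speed of shaft below 0.02 m/s and height (world z) of idler below 0.02 m); the arm keeps its last pose, push and grip.
It fails at once if the plain shaft is pulled or pushed about (more than 15 mm) (distance of idler from where it was at the start of the episode above 0.015 m).
It fails at once if the hex key is moved more than 30 mm (distance of hex_key from where it was at the start of the episode above 0.03 m).
It fails at once if the grease tin is moved more than 30 mm (distance of grease_tin from where it was at the start of the episode above 0.03 m).
It fails at once if the caliper is moved more than 30 mm (distance of caliper from where it was at the start of the episode above 0.03 m).
It also fails if it takes over 48 s, if anything falls off the work surface, if the arm or the gripper's body presses on something with over 40 N, if the wrist force passes 120 N, or if a joint passes its speed limit or range.

### The arm

A 6-joint arm with a two-finger parallel gripper is mounted at the origin on a cart in front of the work surface, level with it; the furniture and walls round the work are solid. World frame = base frame: x ahead of the robot, y to its left, z up, the work surface at z = 0. Lengths are in m, angles in rad, forces in N, time in s.
With the tool pointing down it reaches from about 0.35 to 0.975 m from the base axis. Payload 17.4 kg.
Tool frame: the origin (TCP) lies on the centre line of the jaws, within the pads' length; the fingertips stand 22 mm ahead of it and the grasp point (between the pads) lies 3 mm ahead of it; z points along the fingers, y is the direction in which the jaws open and shut (so a half turn about z gives the same grasp; the last joint's range is limited). The gripper opens to 85 mm and grips with 20 to 120 N. Pads are 22 mm wide; open, the fingers measure 114 mm over their backs; the gripper's body (76 mm by 85 mm) begins 54 mm behind the grasp point. The pads swing forward as they close: fully open they stand 13 mm farther back than shut.
Start: joints at [-1.279, 0.116, 1.442, -0, 1.584, -0.038], TCP at [0.219, -0.639, 0.253] pointing down, gripper open.
Joint ranges: [-2.83, 2.83], [-0.83, 2.19], [0.07, 2.5], [-1.14, 4.28], [0.01, 3], [-2.97, 2.97]. Speed limits (rad/s): [1.89, 1.89, 2.22, 3.14, 3.14, 3.14].

### API

Orientations are given as a unit quaternion [w, x, y, z].
In Python, from plant import env gives the robot as it stands. Calls block until the motion is done:
- env.movep(position, orientation): joint-space move of the TCP to a pose.
- env.line_to(position, rotation=None, speed=0.15, stop_force=None): straight line of the TCP; rotation=None keeps the orientation; speed is the mean speed in m/s. With stop_force (N) it stops when the force on the tool has changed by that much, and returns True; else False.
- env.move_j(angles): joint-space move.
- env.grip(opening, force=None): finger opening in m; force is the grip in N (None keeps the last); returns when the fingers have stopped.
- env.hold(seconds).
- env.ik(position, orientation): joint angles nearest the present ones, or None.
- env.state(): the state.
- env.camera(name): name is "side" or "top" or "wrist"; returns the picture (480x640x3 uint8, blue, green, red); there is no depth.
- env.get_calibration(name): a dict with "mtx" (3x3 intrinsics, pixels), "extrinsics" (4x4, takes a point from camera to world coordinates); the wrist camera has in their place "tool_from_camera" (4x4, takes a point from camera to tool coordinates, whose origin is the TCP and whose axes are the flange's). Camera axes: x right, y up, looking along -z (the intrinsics and any distortion apply to the point x, -y, -z); pixel columns grow to the right and rows downward; lengths in m; the calibration is good to about 2 mm. A picture is of the moment at which its call begins: read the wrist's pose just before it. get_calibration takes no time and is no camera call.
A pose or a line that the arm cannot do raises env.IKError and nothing moves.
- env.job_done(): hands the job in, once; it reports no verdict.
The state is a dict: "time": time; "q": joint angles; "joint_vel": joint speeds; "joint_efforts": joint torques, N m; "tool_pos": TCP position; "eef_rot": TCP orientation; "contact_force": force on the tool from outside, world axes, zero at the start; "moment": the same for the moment, N m; "width": finger opening in m.
Only numpy, scipy, OpenCV 4.12 (cv2) and the standard library are available. Lean on these libraries where they do the work, as an engineer would, in place of code of your own. Each camera call takes 0.05 s, during which the arm holds its last target.

## Working session

There is one attempt and no reset: what is moved stays moved. The work goes in short steps, each a Python script; the robot and the scene stay as the last script left them, time stands still between calls to the robot, and variables do not carry over. Pictures are saved under pics/ and viewed, and the job is handed in when it is done.

```bash
ls; mkdir -p pics
cat > h.py <<'E'
import numpy as np, cv2
from plant import env
def snap(n,f):
    im=env.camera(n); cv2.imwrite('pics/'+f,im); return im
E
python3 - <<'E'
from h import *
np.set_printoptions(precision=4,suppress=True)
for n in ['side','top','wrist']:
    snap(n,n+'0.png'); c=env.get_calibration(n)
    for k in c: print(n,k,c[k])
print(env.state())
E
```

```text
pics
side mtx [[452.2418   0.     320.9985]
 [  0.     452.2418 231.7836]
 [  0.       0.       1.    ]]
side extrinsics [[-0.9976  0.0353 -0.0596  0.5007]
 [-0.0692 -0.476   0.8767  0.6621]
 [ 0.0026  0.8787  0.4773  0.5013]
 [ 0.      0.      0.      1.    ]]
top mtx [[504.8172   0.     326.4155]
 [  0.     504.8172 236.2316]
 [  0.       0.       1.    ]]
top extrinsics [[ 0.0159  0.9966 -0.0814  0.4838]
 [-0.9999  0.0163  0.0041 -0.0703]
 [ 0.0054  0.0813  0.9967  0.9815]
 [ 0.      0.      0.      1.    ]]
wrist mtx [[395.848    0.     320.3117]
 [  0.     395.848  241.2005]
 [  0.       0.       1.    ]]
wrist tool_from_camera [[-0.0016  0.9599  0.2804  0.072 ]
 [ 1.      0.0018 -0.0004  0.0015]
 [-0.0009  0.2804 -0.9599 -0.1203]
 [ 0.      0.      0.      1.    ]]
{'time': 0.15, 'q': array([-1.2788,  0.1164,  1.4421,  0.    ,  1.584 , -0.0378]), 'joint_vel': array([ 0.0003, -0.0006, -0.0031, -0.0003, -0.0006,  0.0006]), 'joint_efforts': array([  0.0007, -73.2511, -63.2851,  -0.0001,   0.005 ,  -0.    ]), 'tool_pos': array([ 0.2186, -0.6385,  0.2527]), 'eef_rot': array([-0.0004,  0.9864,  0.1642, -0.    ]), 'contact_force': array([ 0.3949,  0.8193, -0.3733]), 'moment': array([ 0.0057, -0.0395,  0.0159]), 'width': 0.08523223996428297}
```

View pics/top0.png

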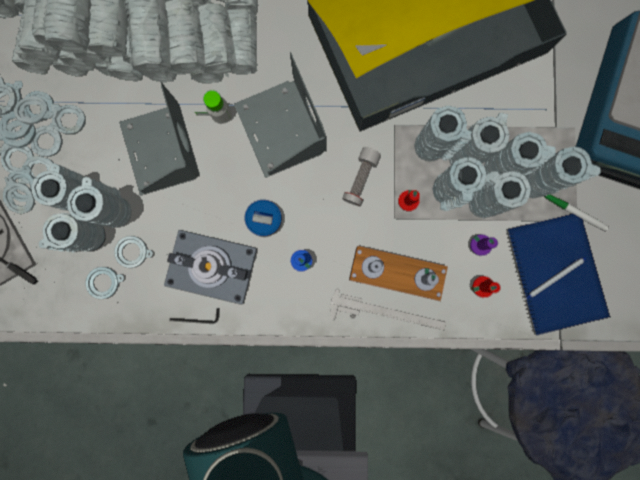

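View pics/side0.png

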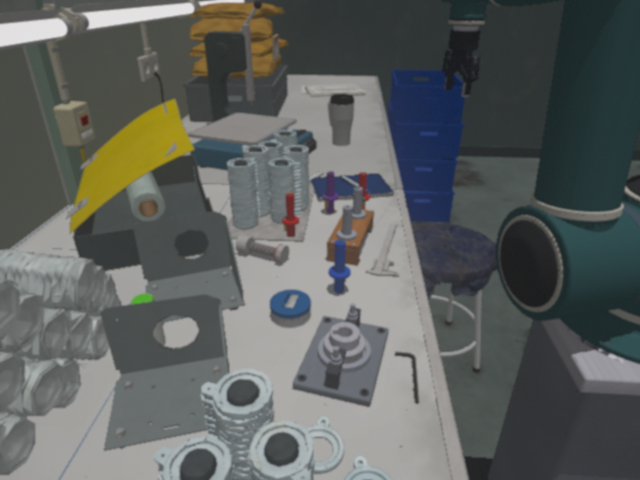

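View pics/wrist0.png

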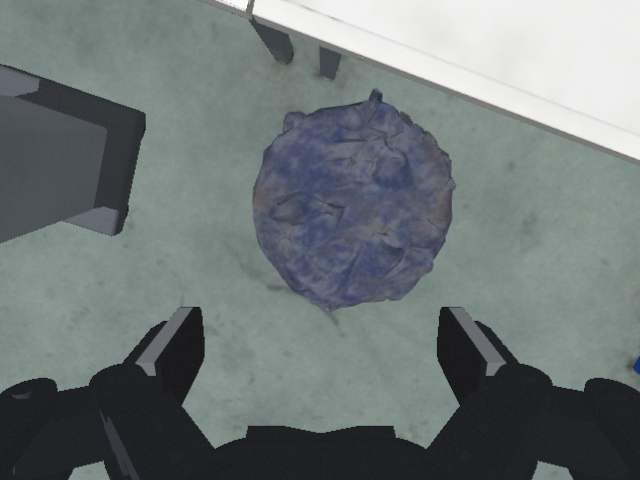

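The top view shows the stand with its two shafts near (373,265) and (427,278), and the nest near (210,266). The blue look-alike is at (302,260). I'll zoom in to see the green marks.

Run:
```python
from h import *
t=cv2.imread('pics/top0.png'); s=cv2.imread('pics/side0.png')
a=cv2.resize(t[230:310,340:460],None,fx=5,fy=5,interpolation=cv2.INTER_CUBIC)
b=cv2.resize(t[220:320,150:270],None,fx=5,fy=5,interpolation=cv2.INTER_CUBIC)
c=cv2.resize(s[170:270,310:410],None,fx=5,fy=5,interpolation=cv2.INTER_CUBIC)
cv2.imwrite('pics/a.png',a);cv2.imwrite('pics/b.png',b);cv2.imwrite('pics/c.png',c)
```

```text
(no output)
```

View pics/a.png

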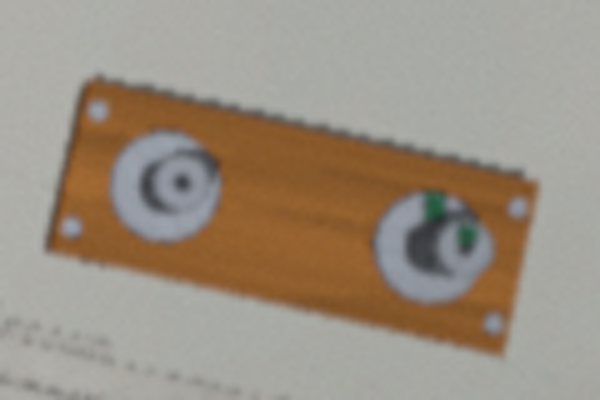

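View pics/b.png

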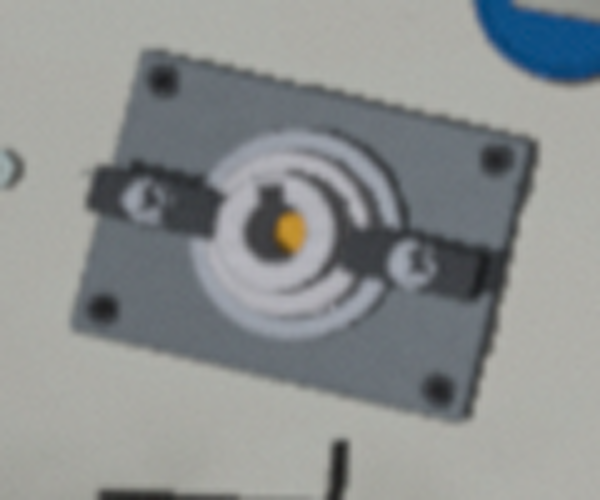

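View pics/c.png

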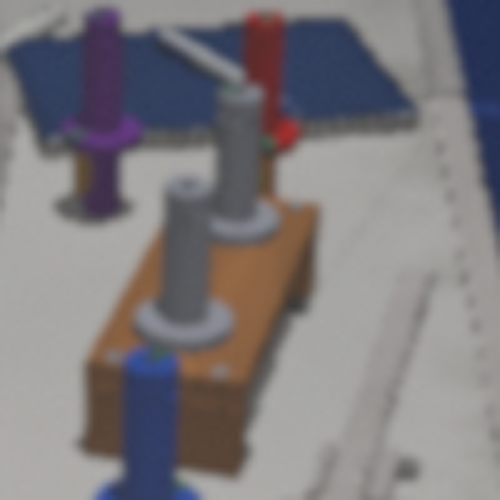

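```bash
cat >> h.py <<'E'
def ray(cal,uv,pose=None):
    E=cal['extrinsics'] if pose is None else pose@cal['tool_from_camera']
    p=cv2.undistortPoints(np.array([[uv]],float),cal['mtx'],None)[0,0]
    return E[:3,3],E[:3,:3]@np.array([p[0],-p[1],-1])
def onz(cal,uv,z,pose=None):
    o,d=ray(cal,uv,pose); return o+d*(z-o[2])/d[2]
def pose():
    from scipy.spatial.transform import Rotation as R
    s=env.state(); q=s['eef_rot']; T=np.eye(4); T[:3,:3]=R.from_quat([q[1],q[2],q[3],q[0]]).as_matrix(); T[:3,3]=s['tool_pos']; return T
def down(yaw): # tool x at yaw in world, z down
    from scipy.spatial.transform import Rotation as R
    q=(R.from_euler('z',yaw)*R.from_euler('x',np.pi)).as_quat(); return np.array([q[3],q[0],q[1],q[2]])
E
python3 - <<'E'
from h import *
np.set_printoptions(precision=4,suppress=True)
c=env.get_calibration('top')
f=lambda x,y,ox,oy:(ox+(x+.5)/5-.5,oy+(y+.5)/5-.5)
A=lambda x,y:f(x,y,340,230); B=lambda x,y:f(x,y,150,220)
print('collarL',onz(c,A(165,187),.053),'collarR',onz(c,A(434,247),.053))
print('topR',onz(c,A(458,247),.113),'topL',onz(c,A(183,182),.113))
print('dabcollar',onz(c,A(434,207),.053))
print('rack corners',[onz(c,A(*p),.046) for p in [(88,80),(537,180),(503,355),(50,250)]])
print('hub face',onz(c,B(276,232),.056),'keyway',onz(c,B(270,192),.056))
print('nest',[onz(c,B(*p),.014) for p in [(145,52),(537,143),(467,420),(75,325)]])
q=down(np.pi/2); print(q, env.ik(onz(c,A(434,247),.25),q))
E
```

```text
collarL [ 0.5043 -0.1599  0.053 ] collarR [ 0.4839 -0.2588  0.053 ]
topR [ 0.484  -0.2549  0.113 ] topL [ 0.5048 -0.1602  0.113 ]
dabcollar [ 0.4985 -0.2588  0.053 ]
rack corners [array([ 0.5437, -0.1316,  0.046 ]), array([ 0.5092, -0.2984,  0.046 ]), array([ 0.4446, -0.2857,  0.046 ]), array([ 0.4805, -0.1182,  0.046 ])]
hub face [0.5011 0.1474 0.056 ] keyway [0.5157 0.1501 0.056 ]
nest [array([0.5702, 0.21  , 0.014 ]), array([0.5376, 0.0585, 0.014 ]), array([0.4318, 0.0822, 0.014 ]), array([0.4653, 0.2325, 0.014 ])]
[0.     0.7071 0.7071 0.    ] [-0.4727 -0.1997  1.7529  0.      1.5884 -0.4727]
```

The shafts measure 101 mm apart (expected 100), and the rack and nest sizes fit too. Next I look at both with the wrist camera, nest first.

Run:
```python
from h import *
np.set_printoptions(precision=4,suppress=True)
q=down(np.pi/2)
env.movep([.501,.147,.21],q); env.hold(.2)
T=pose(); np.save('Tn.npy',T); im=snap('wrist','wn.png'); print(env.state()['time'],T)
env.movep([.484,-.257,.26],q); env.hold(.2)
T=pose(); np.save('Ts.npy',T); im=snap('wrist','ws.png'); print(env.state()['time'],T, env.state()['contact_force'])
```

```text
3.3333 [[ 0.0005  1.     -0.0001  0.5011]
 [ 1.     -0.0005 -0.0001  0.1467]
 [-0.0001 -0.0001 -1.      0.21  ]
 [ 0.      0.      0.      1.    ]]
5.0917 [[-0.0012  1.     -0.0001  0.4843]
 [ 1.      0.0012  0.0001 -0.2562]
 [ 0.0001 -0.0001 -1.      0.2599]
 [ 0.      0.      0.      1.    ]] [0.3745 0.8968 0.5758]
```

View pics/wn.png

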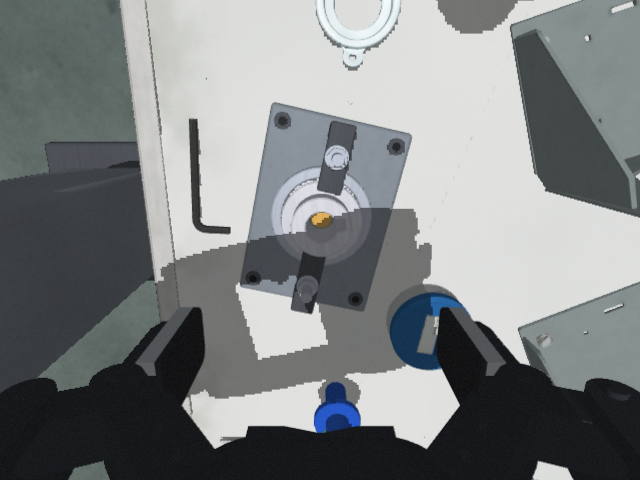

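View pics/ws.png

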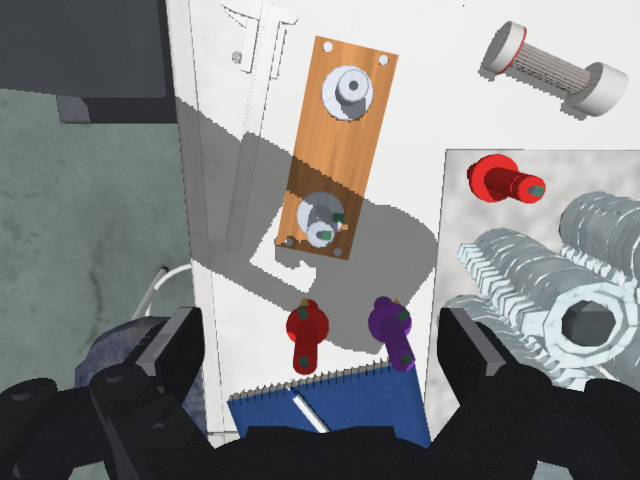

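The nest's bore is near (320,218). The keyed shaft's collar is near (322,212) and its top near (321,235). I'll zoom in on both.

Run:
```python
from h import *
t=cv2.imread('pics/wn.png'); s=cv2.imread('pics/ws.png')
g=lambda im:np.clip(255*(im/255.)**.6,0,255).astype(np.uint8)
a=cv2.resize(g(t[180:260,270:370]),None,fx=7,fy=7,interpolation=cv2.INTER_CUBIC)
b=cv2.resize(g(s[180:260,270:370]),None,fx=7,fy=7,interpolation=cv2.INTER_CUBIC)
cv2.imwrite('pics/wn2.png',a);cv2.imwrite('pics/ws2.png',b)
```

```text
(no output)
```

View pics/wn2.png

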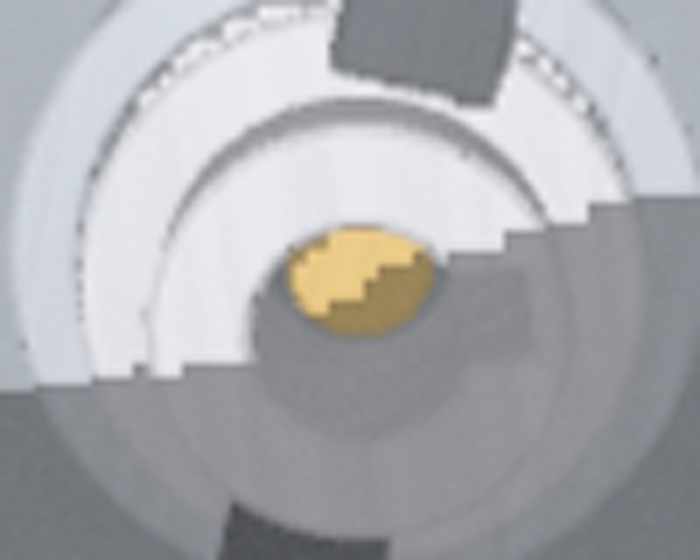

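View pics/ws2.png

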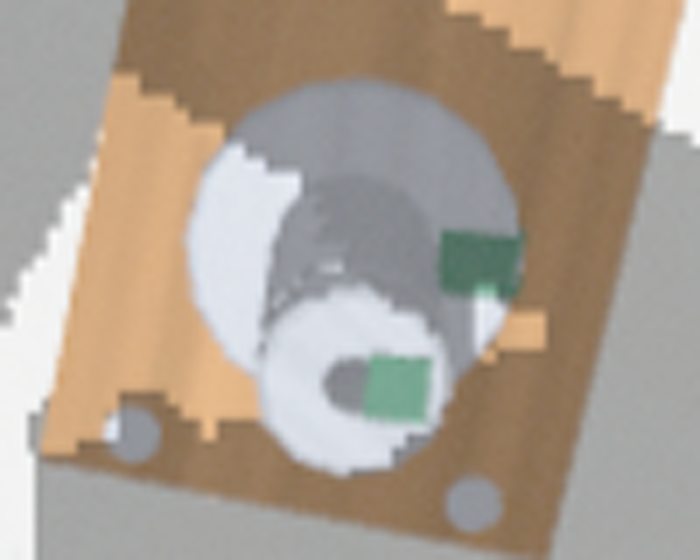

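Run:
```python
from h import *
t=cv2.imread('pics/wn.png',0)[195:245,290:350].astype(float)
a=np.clip((t-60)*2.8,0,255)
a=np.clip((t-np.percentile(t,2))/(125-np.percentile(t,2))*255,0,255).astype(np.uint8)
cv2.imwrite('pics/wn3.png',cv2.resize(a,None,fx=12,fy=12,interpolation=cv2.INTER_CUBIC))
```

```text
(no output)
```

View pics/wn3.png

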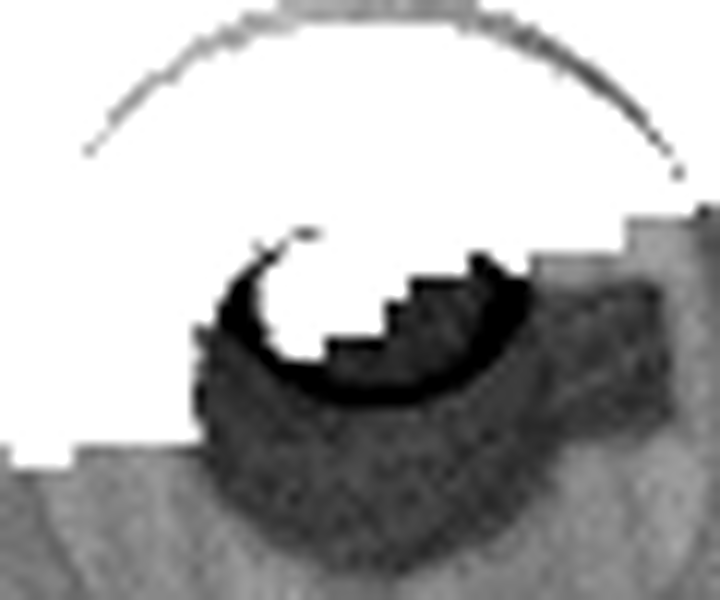

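Run:
```python
from h import *
from scipy.optimize import least_squares
np.set_printoptions(precision=4,suppress=True)
c=env.get_calibration('wrist')
Tn=np.load('Tn.npy'); Ts=np.load('Ts.npy')
def fit(P,r=None):
    P=np.array(P)[:,:2]
    f=(lambda v:np.hypot(*(P-v[:2]).T)-v[2])
    s=least_squares(f,[*P.mean(0),.01]); return s.x, np.abs(s.fun).max()
n3=lambda x,y:onz(c,(290+(x+.5)/12-.5,195+(y+.5)/12-.5),.056,Tn)
bore=[n3(*p) for p in [(197,390),(212,460),(270,537),(380,574),(480,545),(550,480),(260,245),(303,231)]]
b,e=fit(bore); print('bore',b,e)
boss=[n3(*p) for p in [(88,152),(160,80),(250,20),(480,18),(570,70),(640,130),(678,172)]]
b2,e2=fit(boss); print('boss',b2,e2)
end=[n3(662,288),n3(672,428)]; m=(end[0]+end[1])/2; print('keyway end',end, 'yaw',np.arctan2(m[1]-b[1],m[0]-b[0]),np.hypot(*(m[:2]-b[:2])), np.linalg.norm(end[0]-end[1]))
d=n3(655,288)-n3(575,288); print('edge yaw',np.arctan2(d[1],d[0])); d=n3(668,425)-n3(580,437); print(np.arctan2(d[1],d[0]))
s7=lambda x,y,z:onz(c,(270+(x+.5)/7-.5,180+(y+.5)/7-.5),z,Ts)
col=[s7(*p,.053) for p in [(188,240),(205,170),(260,105),(350,80),(440,98),(500,160),(520,235),(220,345)]]
print('collar',fit(col)); 
top=[s7(*p,.113) for p in [(262,375),(285,310),(350,285),(420,310),(448,365),(345,473),(285,440)]]
tt=fit(top); print('top',tt)
cc=fit(col)[0]
m=s7(522,263,.053); m2=s7(440,262,.053);print('dab edge', m, np.arctan2(*(m[:2]-cc[:2])[::-1]),np.arctan2(*(m2[:2]-cc[:2])[::-1]))
m=s7(398,390,.113); print('top dab', np.arctan2(*(m[:2]-tt[0][:2])[::-1]),np.hypot(*(m[:2]-tt[0][:2])))
```

```text
bore [0.5032 0.1468 0.0112] 0.00036996571971541214
boss [0.5025 0.1497 0.0204] 0.0003297193752492371
keyway end [array([0.5196, 0.1532, 0.056 ]), array([0.5203, 0.1446, 0.056 ])] yaw 0.12074833609684588 0.01692079467110595 0.008598545276752169
edge yaw -0.0023705414484875486
0.13796651114243072
collar (array([ 0.4854, -0.2587,  0.0203]), np.float64(0.00033732727764420115))
top (array([ 0.4854, -0.259 ,  0.0096]), np.float64(0.00032891163781345774))
dab edge [ 0.5057 -0.2608  0.053 ] -0.10689082922281383 -0.194919596672571
top dab -0.2611375309330726 0.004482768759737083
```

```bash
python3 - <<'E'
from h import *
np.set_printoptions(precision=4,suppress=True)
q=down(np.pi/2)
env.line_to([.4854,-.2588,.089],q,speed=.12)
print(env.state()['contact_force'],env.state()['tool_pos'])
env.grip(0.0,80); s=env.state(); print(s['time'],s['width'],s['tool_pos'],s['contact_force'],s['moment'])
if .016<s['width']<.024:
    env.line_to([.4854,-.2588,.235],q,speed=.15); env.hold(.2)
    s=env.state(); print(s['time'],s['width'],s['tool_pos'],s['contact_force'],s['moment'])
    np.save('Tl.npy',pose()); snap('wrist','wl.png'); snap('side','sl.png')
E
python3 - <<'E'
import cv2
cv2.imwrite('pics/wl2.png',cv2.resize(cv2.imread('pics/wl.png')[250:430,230:410],None,fx=3.3,fy=3.3,interpolation=cv2.INTER_CUBIC))
E
```

```text
[-0.3515  0.0494  0.1204] [ 0.4857 -0.259   0.0897]
7.2917 0.018274510962770545 [ 0.4854 -0.2588  0.0892] [-0.6515  0.325   2.2105] [0.0604 0.1795 0.0166]
8.6167 0.018392842507721656 [ 0.4853 -0.2587  0.2342] [-0.2801  0.6414 -3.3843] [0.0056 0.0192 0.0219]
```

View pics/wl.png

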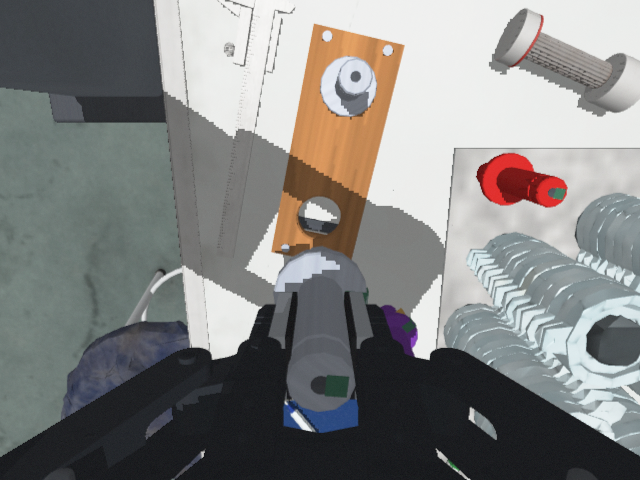

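View pics/sl.png

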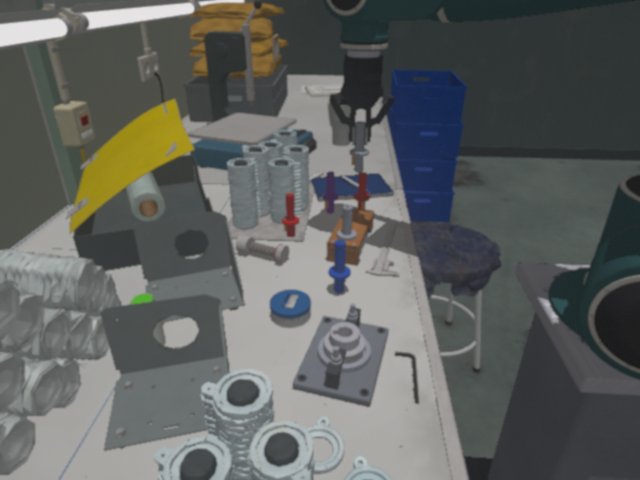

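The shaft is lifted and the idler is still in place. The top dab (338,385) and the collar are visible, so I can measure them in the hand.

Run:
```python
import cv2,numpy as np
g=lambda im:np.clip(255*(im/255.)**.5,0,255).astype(np.uint8)
im=cv2.imread('pics/wl.png')[235:425,260:385]
cv2.imwrite('pics/wl2.png',cv2.resize(g(im),None,fx=3,fy=3,interpolation=cv2.INTER_CUBIC)) 
cv2.imwrite('pics/wl3.png',cv2.resize(g(cv2.imread('pics/wl.png')[335:415,270:370]),None,fx=7,fy=7,interpolation=cv2.INTER_CUBIC))
```

```text
(no output)
```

View pics/wl2.png

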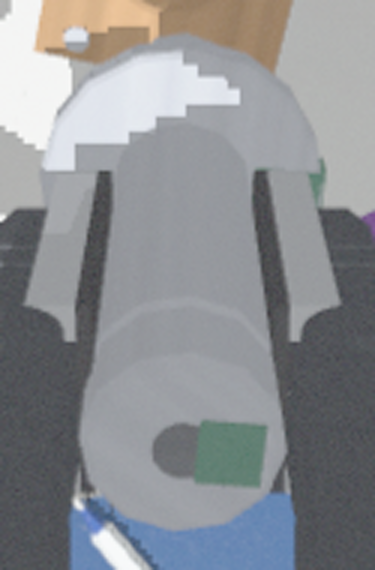

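View pics/wl3.png

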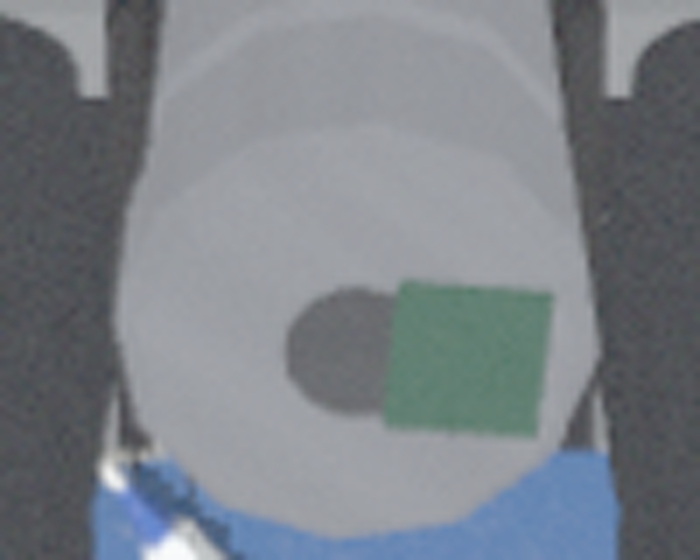

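Run:
```python
from h import *
from scipy.optimize import least_squares
np.set_printoptions(precision=4,suppress=True)
c=env.get_calibration('wrist'); T=np.load('Tl.npy'); zt=T[2,3]
p7=lambda x,y:onz(c,(270+(x+.5)/7-.5,335+(y+.5)/7-.5),zt+.024,T)
def fit(P):
    P=np.array(P)[:,:2]; s=least_squares(lambda v:np.hypot(*(P-v[:2]).T)-v[2],[*P.mean(0),.01]); return s.x,np.abs(s.fun).max()
t=fit([p7(*p) for p in [(118,320),(140,420),(220,500),(345,537),(450,525),(545,450),(600,350),(250,140),(370,123),(480,145)]]); print('top',t)
h=[p7(*p) for p in [(286,350),(300,310),(350,287),(300,390),(355,413)]]; print('hole',fit(h))
k=[p7(*p) for p in [(400,280),(554,292),(538,438),(383,427)]]
for a,b in [(0,1),(3,2)]: d=k[b]-k[a]; print(np.arctan2(d[1],d[0]),np.linalg.norm(d))
for a,b in [(2,1),(3,0)]: d=k[b]-k[a]; print(np.arctan2(-d[0],d[1]),np.linalg.norm(d))
m=sum(k)/4; print('dab dir',np.arctan2(m[1]-t[0][1],m[0]-t[0][0]), T[:3,3])
q=lambda x,y:onz(c,(260+(x+.5)/3-.5,235+(y+.5)/3-.5),zt-.036,T)
print('collar',fit([q(*p) for p in [(45,190),(60,130),(100,70),(185,38),(260,62),(300,105),(320,160)]]))
```

```text
top (array([ 0.4864, -0.2584,  0.0098]), np.float64(0.00030433731964219467))
hole (array([ 0.4864, -0.2592,  0.003 ]), np.float64(5.6349814536659285e-05))
-0.09145291460818972 0.0062266024046374715
-0.08492132682523935 0.006371660543428481
-0.07596729105077273 0.0069419656910264735
-0.09681262197013508 0.00698285041053729
dab dir -0.27232027637557893 [ 0.4853 -0.2587  0.2342]
collar (array([ 0.4866, -0.257 ,  0.0195]), np.float64(0.000817413716892923))
```

```bash
python3 - <<'E'
from h import *
np.set_printoptions(precision=4,suppress=True)
def st(l): s=env.state(); print(l,round(s['time'],2),s['tool_pos'],s['contact_force'],s['moment'],round(s['width'],4))
q=down(np.pi/2+.18); X=[.502,.147]
env.movep([*X,.235],q); st('above')
env.line_to([*X,.146],q,speed=.15); env.hold(.15); st('near')
snap('side','si.png')
r=env.line_to([*X,.131],speed=.03,stop_force=8); st(r)
if not r:
    r=env.line_to([*X,.115],speed=.025,stop_force=10); st(r)
E
python3 - <<'E'
import cv2
cv2.imwrite('pics/si2.png',cv2.resize(cv2.imread('pics/si.png')[230:420,270:420],None,fx=4,fy=3.1,interpolation=cv2.INTER_CUBIC))
E
```

```text
above 10.22 [0.5023 0.1463 0.235 ] [ 0.165  -0.5905 -2.0476] [-0.0345 -0.0009  0.0336] 0.018
near 11.11 [0.5025 0.1471 0.1472] [-0.461  -0.0122 -2.958 ] [ 0.042   0.0006 -0.0113] 0.018
False 11.81 [0.502 0.147 0.131] [-0.3488  0.4458 -3.0356] [-0.0348 -0.0752  0.0499] 0.0178
False 12.6 [0.5021 0.147  0.1151] [-0.1899  0.4267 -3.1166] [ 0.0383 -0.0409  0.0134] 0.0183
```

View pics/si2.png

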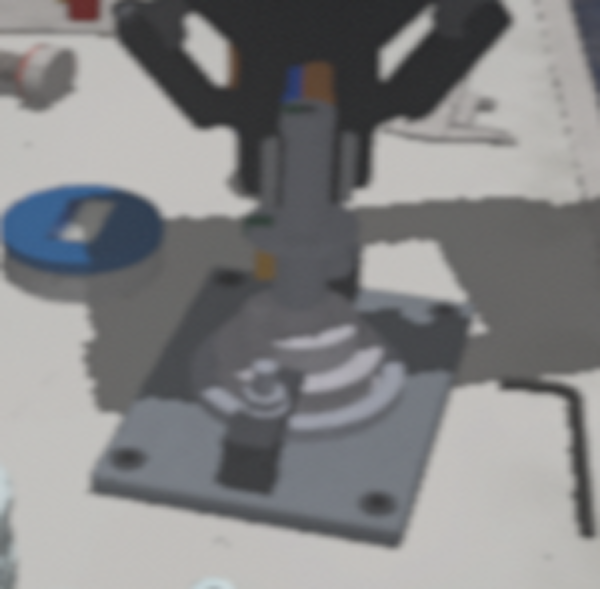

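The TCP passed the key-landing height (0.125) without resistance, so the key is in the keyway. I'll push on against the spring.

```bash
python3 - <<'E'
from h import *
np.set_printoptions(precision=4,suppress=True)
def st(l): s=env.state(); print(l,round(s['time'],2),s['tool_pos'],s['contact_force'],s['moment'],round(s['width'],4))
X=[.502,.147]
env.grip(0.0,110); st('grip')
r=env.line_to([*X,.104],speed=.03,stop_force=25); st(r)
r=env.line_to([*X,.095],speed=.02,stop_force=32); st(r)
env.hold(.5); st('held')
np.save('Tf.npy',pose()); snap('wrist','wf.png'); snap('side','sf.png')
E
python3 - <<'E'
import cv2
a=cv2.resize(cv2.imread('pics/sf.png')[230:420,270:420],None,fx=3,fy=3,interpolation=cv2.INTER_CUBIC)
cv2.imwrite('pics/sf2.png',a)
E
```

```text
grip 12.82 [0.5021 0.147  0.1152] [-0.3755  0.7614 -3.3336] [-0.0583  0.0243  0.0111] 0.0176
False 13.33 [0.5022 0.147  0.1044] [-0.4194  0.0083  4.2252] [ 0.0194 -0.0023  0.0158] 0.018
True 13.71 [0.5026 0.1472 0.0995] [-1.0964 -0.7029  8.5152] [-0.1011  0.4648  0.0235] 0.0176
held 14.21 [0.5025 0.1471 0.0994] [-1.1657 -0.2495  9.1597] [-0.1469  0.3615  0.0029] 0.0178
```

View pics/sf2.png

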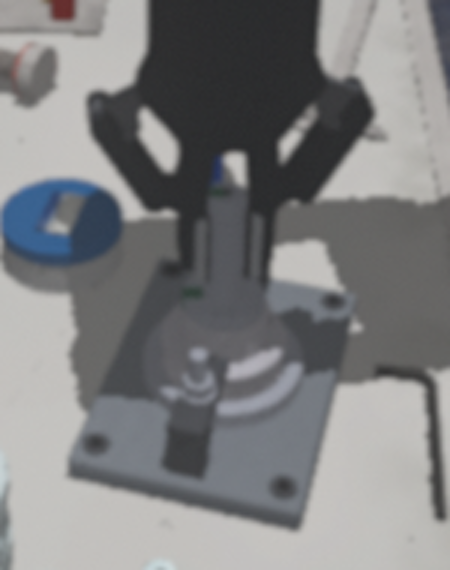

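View pics/wf.png

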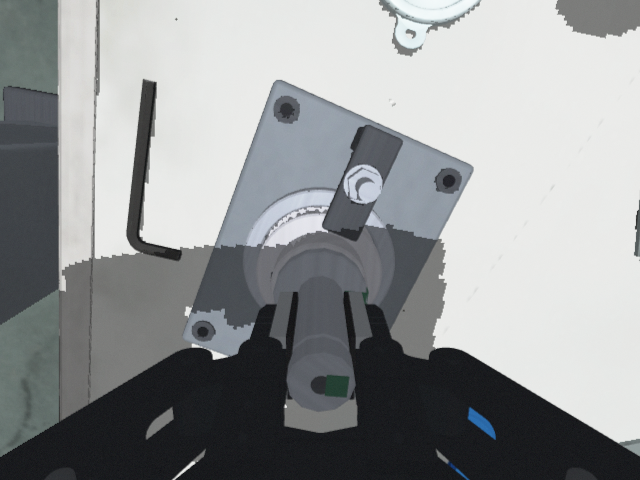

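The steady force is about 12 N at the expected home height (0.0992). I'll press somewhat further so the collar is firmly seated.

Run:
```python
from h import *
np.set_printoptions(precision=4,suppress=True)
def st(l): s=env.state(); print(l,round(s['time'],2),s['tool_pos'],s['contact_force'],s['moment'],round(s['width'],4))
for z in (.0985,.0975,.0965,.0955,.0945):
    r=env.line_to([.502,.147,z],speed=.01); env.hold(.2); st(z)
    if env.state()['contact_force'][2]>22: break
env.hold(.4); st('h'); np.save('Tf.npy',pose()); snap('wrist','wf2.png'); snap('side','sf3.png'); snap('top','tf3.png')
```

```text
0.0985 14.76 [0.5024 0.1471 0.0993] [-0.6041  0.2431  9.3579] [0.0852 0.0453 0.0236] 0.0178
0.0975 15.21 [0.5026 0.1471 0.0992] [-4.0464 -0.5277 17.1615] [-0.1914  0.7733  0.0107] 0.0176
0.0965 15.66 [0.5029 0.1472 0.0991] [-6.6475 -1.605  26.4227] [-0.2996  1.2864  0.0294] 0.0172
h 16.06 [0.5029 0.1472 0.0991] [-6.2926 -1.9577 26.414 ] [-0.3687  1.3497  0.0151] 0.0175
```

Run:
```python
from h import *
for f in ('wl.png','wf.png','wf2.png'):
    im=cv2.imread('pics/'+f)[360:410,290:365]; h=cv2.cvtColor(im,cv2.COLOR_BGR2HSV)
    m=cv2.inRange(h,(60,80,20),(90,255,255)); M=cv2.moments(m,True); print(f,M['m00'],290+M['m10']/M['m00'],360+M['m01']/M['m00'])
a=cv2.resize(cv2.imread('pics/sf3.png')[230:420,270:420],None,fx=3,fy=3,interpolation=cv2.INTER_CUBIC)
b=cv2.resize(cv2.imread('pics/tf3.png')[220:310,150:460],None,fx=2.5,fy=2.5)
cv2.imwrite('pics/sf4.png',a);cv2.imwrite('pics/tf4.png',b)
```

```text
wl.png 430.0 336.1395348837209 385.7651162790698
wf.png 431.0 336.1948955916473 385.57308584686774
wf2.png 434.0 336.184331797235 385.7327188940092
```

View pics/sf4.png

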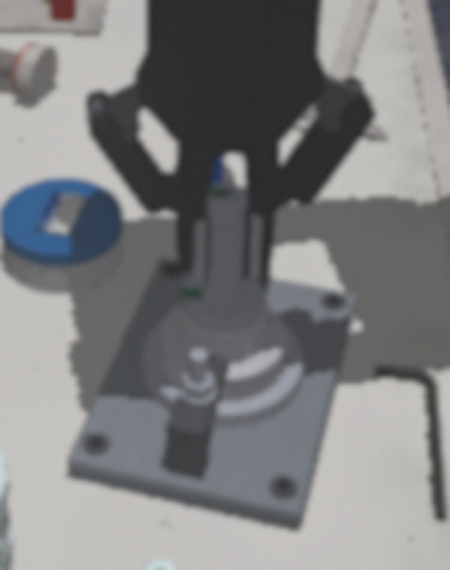

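View pics/tf4.png

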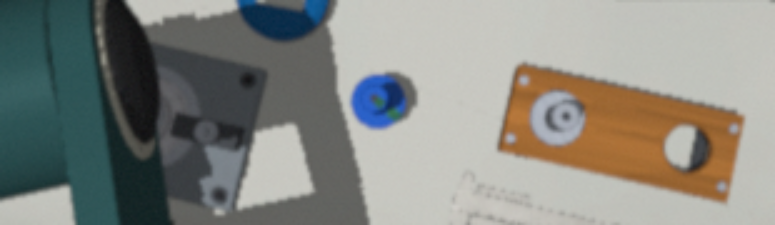

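The shaft has not slipped in the hand: the dab has moved less than 0.2 px since the lift. The collar sits on the hub, and the idler is still in its hole. I'll hand the job in.

Run:
```python
from h import *
env.job_done(); s=env.state(); print(s['time'],s['tool_pos'],s['contact_force'],s['width'])
```

```text
the job is handed in; nothing more can be done
the job is handed in; nothing more can be done
```

The keyed shaft is in the pulley with its key in the keyway and its shoulder home on the hub. The arm is still gripping it and holding it down. The job is handed in, at about 16 s of the 48 s allowed; no verdict was reported.

**What I did:** I gripped the keyed shaft by its stem at 80 N and lifted it clear of the stand. I turned it about 0.18 rad to match the keyway seen by the wrist camera, and the key slid in on the first try with no resistance. I then raised the grip to 110 N and pressed against the spring until it hit a hard stop.

**Last checks:**
- **Seating:** the tool stopped at z = 0.0991 m, where 0.0992 m was expected for home. The last 1 mm of commanded push moved the arm only 0.1 mm, while the force on the tool rose from 17 to 26 N.
- **Grip:** the green dab moved less than 0.2 pixel in the wrist view between lifting and the end, so the shaft did not slip in the fingers.
- **Other objects:** in the last top picture the plain shaft is still in its hole. I moved nothing near the hex key, grease tin or caliper; I did not measure their positions.

**What disagreed:**
- **Camera readings:** the wrist and top cameras differed by about 2 mm in x, so I used a point between them.
- **Side load:** at the end the tool carried about 6 N and 1.3 N m sideways, and sat 0.9 mm off its target in x. That is within the 3 mm allowed for the shaft's axis, but I did not measure the shaft's tilt separately.

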